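# Index the bone carousel by three clicks

## Robot

A 7-joint arm with a two-finger parallel gripper is mounted at the origin on the work surface. World frame = base frame: x ahead of the robot, y to its left, z up, the work surface at z = 0. Lengths are in m, angles in rad, forces in N, time in s.
With the tool pointing down it reaches from about 0.425 to 0.925 m from the base axis. Payload 6.8 kg.
Tool frame: the origin (TCP) lies midway between the tips of the shut fingers; the grasp point (between the pads) lies r.tcp_to_grasp behind it (r.tcp_to_grasp is the distance from the TCP to the grasp point, in m); x points along the fingers, y is the direction in which the jaws open and shut, and the axes are right-handed (so a half turn about x gives the same grasp; the last joint's range is limited). The gripper opens to 85 mm and grips with 20 to 120 N. Pads are 22 mm wide; open, the fingers measure 114 mm over their backs; the gripper's body (76 mm by 85 mm) begins 54 mm behind the grasp point. The pads swing forward as they close: fully open they stand 13 mm farther back than shut.
Start: joints at [-1.264, 0.477, 0.022, 1.555, -0.011, 1.109, -0.083], TCP at [0.272, 0.618, 0.231] pointing down, gripper open.
Joint ranges: [-2.96, 2.96], [-0.34, 2.1], [-1.41, 1.46], [0.24, 2.44], [-1.37, 4.51], [0.17, 1.92], [-2.96, 2.96]. Speed limits (rad/s): [2.39, 2.39, 3.14, 3.14, 3.14, 3.14, 3.14].

## Interface

Orientations are given as a rotation vector (axis times angle).
In Python, from bench import r, grab_frame, search_frame, cut_out, pinpoint gives the robot as it stands. The module is installed in compiled form; this text tells all that it offers.
- The arm moves only by the tool apply_moves, never from a script. Its argument "commands" is a list of rows, each a list of 7 numbers: the finger opening in mm, from 0 to 85.4, then the shift along the tool's x, y, z in mm, then the turn, a rotation vector about the tool's x, y, z in rad. A call has 1 to 20 rows; each row is the pose to reach, as a shift and turn from the pose commanded when the call began, along the tool's axes at that moment; what a row does not reach only later rows make up. A row lasts 1/10 s, in which the tool goes at most 50 mm and 8.59 degrees, less where a joint would pass 70% of its speed; a pose out of reach is approached as far as the arm can. A call with a gripper value outside its range is refused whole. The fingers move at their own pace and stop on an object; "force" is the grip in N (left out, the last holds). Time passes only in rows, so rows that repeat a pose let the fingers close. It gives the time, the measured TCP pose, the force and the opening at its end, in the units of the state.
- r.get_obs(): the state, without advancing time (a new reading comes with each control period).
- grab_frame(name): name is "scene" or "top" or "wrist"; returns a dict with "pixels" (420x560x3 uint8, red, green, blue), "mtx" (3x3 intrinsics, pixels), "position" and "rotation" of the camera in the world; the wrist camera has in their place "T_tool_cam" (4x4, takes a point from camera to tool coordinates, whose origin is the TCP and whose axes are the tool frame's). Camera axes: x right, y down, z forward; pixel columns grow to the right and rows downward; lengths in m; the calibration is good to about 2 mm. The wrist camera is an equidistant fisheye: a pixel r from the principal point sees the ray r / f radians off the axis. A picture is of the moment at which its call begins: read the wrist's pose just before it. There is no depth.
- r.hand_in(): hands the job in, once; it reports no verdict.
Trained networks look in the newest picture that a camera, given by its name, has taken for a name from the list of things; names that differ only in an ending like _2 or _b are one class to them, and where a whole thing is asked for, a point or a joint stands for the part that bears it (a point fixed in the world has none). Each returns a list of dicts, best first, with "confidence" (0 to 1); they miss things now and then, are a little off and sometimes report something else, mostly with a low value. They report only what shows in the picture. A call takes as long as a camera call.
- search_frame(label, camera): "point" ([column, row] as shares, 0 to 1, of the picture: columns of its width, rows of its height, amid what is visible of it).
- cut_out(label, camera): "pixels" (420x560 bool, what is visible of it) and "point" ([column, row] as shares, 0 to 1, of the picture: columns of its width, rows of its height, amid what is visible of it).
- pinpoint(label, camera): "point" ([column, row] as shares, 0 to 1, of the picture: columns of its width, rows of its height: a listed point, or the origin of a listed thing).
The state is a dict: "clock": time; "joints": joint angles; "qvel": joint speeds; "tau": joint torques, N m; "tcp_pos": TCP position; "orientation": TCP orientation; "contact_force": force on the tool from outside, world axes, zero at the start; "moment": the same for the moment, N m; "grip_width": finger opening in m.
Only numpy, scipy, OpenCV 4.12 (cv2) and the standard library are available. Lean on these libraries where they do the work, as an engineer would, in place of code of your own. Each camera call takes 0.05 s, during which the arm holds its last target.

## Task

Two click-stop sample carousels stand on the sorting table: one carries ivory bone fragments, the other dark red pottery sherds. Turn the centre knob of the bone carousel exactly three clicks clockwise (seen from above), so that its red cup comes to rest at the brass pointer, then let go. Leave the sherd carousel as it stands.

Things in the scene. Friction and masses are not known exactly. Their poses are not given: they have to be found in the camera images.
- bone_carousel: Carousel fixed to the table; origin on its axis at table level. Grey housing 124 mm across; on it a pale wood disc 170 mm across, top 43 mm up, with 15 cups of ivory bone fragments (14 white cups, 1 red; all below 60 mm) and a knob, turning together. A fixed brass pointer, 50 mm high, stands 100 mm from the axis along its own -x.
- bone_grip (a point): Where to grip the bone carousel's knob: on its vertical axis, 76 mm above the table. The grip is an upright silver bar 44 mm long (along this point's x), 14 mm wide (along y), from 53 to 92 mm above the table, on a black hub 48 mm across. z is up; it turns with the knob. A black line marks the bar's -x half, which points to the brass pointer at the start.
- bone_knob (a joint): Knob angle in rad, 0 at the start, growing clockwise seen from above; range -0.9 to 2.6. A click stop every 24 degrees (0.419 rad): three clicks are 1.257. Passing a click takes about 0.1 N m; let go between stops, it settles into the nearer one. The red cup, three cups from the pointer at the start, is at it after three clicks clockwise.
- sherd_knob (a joint): Angle of the knob of the other carousel, in rad, 0 at the start, growing clockwise. That carousel is fixed too, has the same size, make and clicks, and stands 300 mm or more to the side of the first (axis to axis); its cups hold dark red-brown pottery sherds. To be left at 0.

How it is judged:
At the end, for the whole second after the job is handed in: The bone carousel's knob rests three clicks clockwise of its start (1.257 rad, within 10 degrees or 0.17 rad), with its red cup at the brass pointer, and the sherd carousel's knob stands at 0 within 0.17 rad (value of joint bone_knob between 1.087 and 1.427 rad and velocity of joint bone_knob between -0.1 and 0.1 rad/s and value of joint sherd_knob between -0.17 and 0.17 rad); the robot touches nothing.
It fails at once if the sherd carousel is turned by more than 20 degrees either way (value of joint sherd_knob above 0.35 rad or value of joint sherd_knob below -0.35 rad).
It also fails if it takes over 38 s, if anything falls off the work surface, if the arm or the gripper's body presses on something with over 40 N, if the wrist force passes 120 N, or if a joint passes its speed limit or range.

## Working session

There is one attempt and no reset: what is moved stays moved. The work goes in short steps, Python scripts to look and compute and a tool call to move; the robot and the scene stay as the last step left them, time stands still between calls to the robot, and variables do not carry over. Pictures are saved under pics/ and viewed, and the job is handed in when it is done.

Besides the shell and the picture viewer there is one more tool, called after ">>>" as name(argument=value, ...) on one line, values as JSON. apply_moves: Moves the arm, as the interface text tells. Its arguments: {"type":"object","properties":{"commands":{"type":"array"},"force":{"type":"number"}},"required":["commands"]}

```bash
mkdir -p pics
cat > h.py <<'E'
import numpy as np,cv2
from scipy.spatial.transform import Rotation as R
from bench import r, grab_frame, search_frame, cut_out, pinpoint
def save(f,n): cv2.imwrite('pics/'+n+'.png',f['pixels'][:,:,::-1])
def ray(f,px):
    m=f['mtx'];d=np.array([(px[0]-m[0,2])/m[0,0],(px[1]-m[1,2])/m[1,1],1.])
    Rm=np.array(f['rotation'])
    if Rm.shape!=(3,3): Rm=R.from_rotvec(Rm.ravel()).as_matrix()
    return np.array(f['position']),Rm@d
def atz(f,px,z):
    o,d=ray(f,px);return o+d*(z-o[2])/d[2]
E
python3 - <<'E'
from h import *
print(r.get_obs(),r.tcp_to_grasp)
for c in ['top','scene']:
    f=grab_frame(c);save(f,c+'0');print(c,f['position'],f['rotation'],f['mtx'])
    for l,z in [('bone_grip',.076),('bone_carousel',0)]:
        for p in pinpoint(l,c):
            px=np.array(p['point'])*[560,420];print(l,p['confidence'],px,atz(f,px,z))
E
```

```text
{'clock': 0.0, 'joints': array([-1.26411965,  0.4777971 ,  0.02233697,  1.55645914, -0.01147939,
        1.10926482, -0.08308169]), 'qvel': array([-0.00116642,  0.00171427,  0.00037076, -0.00101887,  0.00146253,
       -0.00105872, -0.0004468 ]), 'tau': array([ 4.67141635e-04, -5.96452045e+01,  1.60812624e+00, -2.81194675e+01,
        1.24586347e-02,  9.29083413e-03, -4.66557523e-06]), 'tcp_pos': array([0.27179664, 0.61722133, 0.23032442]), 'orientation': array([ 0.32390003,  1.54642947, -0.32672283]), 'contact_force': array([-0.09270755,  0.31470277, -0.80240535]), 'moment': array([ 0.01146903, -0.00358978,  0.05871102]), 'grip_width': 0.0854898568138783} 0.0187
top [ 0.49451299 -0.00534081  0.82016078] [-2.17437699  2.17840326 -0.04993862] [[411.60016544   0.         282.46512713]
 [  0.         411.60016544 205.94254497]
 [  0.           0.           1.        ]]
bone_grip 0.73 [372.512 193.998] [ 0.56621082 -0.15193179  0.076     ]
bone_carousel 0.83 [364.504 198.492] [ 0.56459733 -0.1508859   0.        ]
scene [1.2465106  0.28790026 0.70218477] [-1.38021945 -2.06202838  0.9481846 ] [[484.47061655   0.         286.10646125]
 [  0.         484.47061655 215.33494088]
 [  0.           0.           1.        ]]
bone_grip 0.58 [211.176 195.51 ] [ 0.55646987 -0.15334611  0.076     ]
bone_carousel 0.67 [213.976 226.8  ] [ 0.56837283 -0.14737942  0.        ]
```

View pics/top0.png

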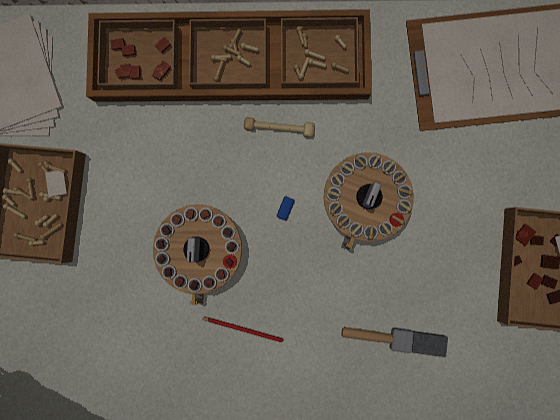

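View pics/scene0.png

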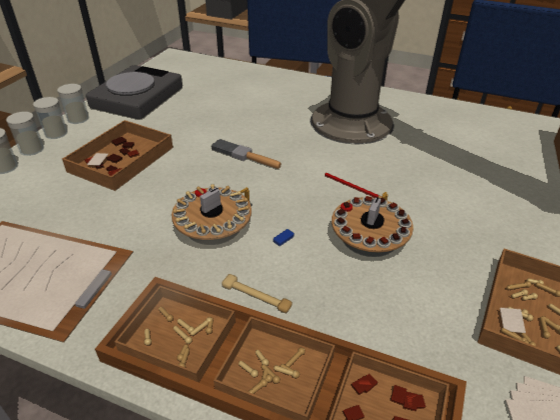

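The top view shows the bone carousel at about (369,198), with its pointer at (348,243) and its red cup at (397,220). The sherd carousel is at (197,250). I'll zoom in for the axis and bar direction.

Run:
```python
from h import *
f=grab_frame('top');g=f['pixels']
c=g[140:260,310:430][:,:,::-1];cv2.imwrite('pics/crop.png',cv2.resize(c,None,fx=5,fy=5,interpolation=cv2.INTER_CUBIC))
# disc outline fit: wood+cups vs table
for l in ['bone_carousel','bone_grip','bone_knob']:
    for m in cut_out(l,'top')[:2]:
        k=m['pixels'].astype(np.uint8);print(l,m['confidence'],k.sum())
        cs,_=cv2.findContours(k,0,1);c=max(cs,key=cv2.contourArea)
        if len(c)>5:
            e=cv2.fitEllipse(cv2.convexHull(c));print(e,cv2.minAreaRect(c))
            for z in(.043,.092):print(z,atz(f,e[0],z))
print('ptr',atz(f,(348.5,241),.05))
```

```text
bone_carousel 0.68 6348
((366.4443054199219, 199.6274871826172), (87.58944702148438, 99.52550506591797), 28.424644470214844) ((368.3189392089844, 196.07760620117188), (88.6318588256836, 88.7631607055664), 66.80140686035156)
0.043 [ 0.55876248 -0.14686912  0.043     ]
0.092 [ 0.55471155 -0.13794575  0.092     ]
bone_grip 0.94 6224
((368.3996887207031, 196.21910095214844), (88.18805694580078, 89.79956817626953), 109.55821228027344) ((368.5, 196.5), (87.0, 89.0), 90.0)
0.043 [ 0.56520563 -0.15063981  0.043     ]
0.092 [ 0.56074846 -0.1414787   0.092     ]
bone_knob 0.9 6310
((368.1677551269531, 196.30519104003906), (89.10871887207031, 90.21398162841797), 126.5020523071289) ((368.4000549316406, 196.2000274658203), (89.44271850585938, 88.54829406738281), 26.56505012512207)
0.043 [ 0.56504388 -0.1502015   0.043     ]
0.092 [ 0.5605969  -0.14106803  0.092     ]
ptr [ 0.48113207 -0.11123788  0.05      ]
```

View pics/crop.png

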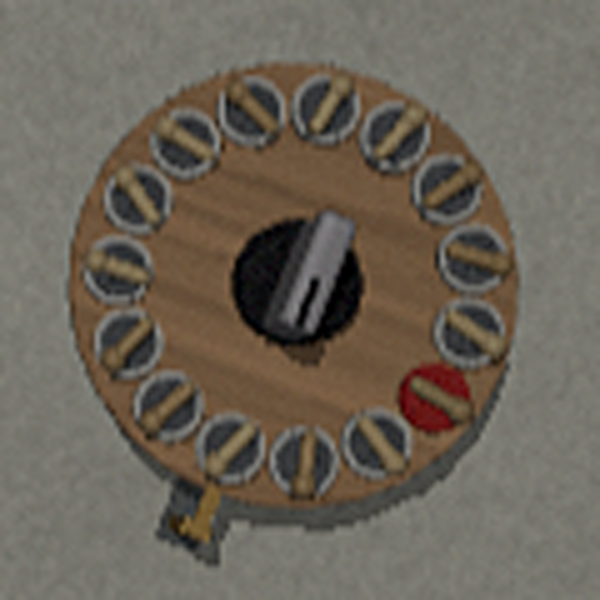

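```bash
cat >> h.py <<'E'
def plan(xy,ztcp,ydir_deg):
    o=r.get_obs();T=R.from_rotvec(o['orientation']);M=T.as_matrix()
    best=None
    for s in(0,180):
        a=np.radians(ydir_deg+s);x=np.array([0,0,-1.]);y=np.array([np.cos(a),np.sin(a),0])
        W=np.stack([x,y,np.cross(x,y)],1);rv=R.from_matrix(M.T@W).as_rotvec()
        sh=M.T@(np.array([xy[0],xy[1],ztcp])-o['tcp_pos'])*1000
        print('ydir',ydir_deg+s,'shift',sh.round(1),'rot',rv.round(4))
    print('cur ydir',np.degrees(np.arctan2(M[1,1],M[0,1])),'x',M[:,0].round(3),'tcp',o['tcp_pos'],'j',o['joints'].round(3))
E
python3 - <<'E'
from h import *
f=grab_frame('top')
P=lambda u,v,z:atz(f,(310+u/5,140+v/5),z)
a,b=P(338,216,.092),P(300,332,.092);d=b-a
print('bar',a,b,(a+b)/2,np.linalg.norm(d),np.degrees(np.arctan2(d[1],d[0])))
p=P(208,492,.05);c=np.array([.565,-.1505]);e=p[:2]-c;print('ptr',p,np.linalg.norm(e),np.degrees(np.arctan2(e[1],e[0])))
plan(c,.2,70.5)
E
```

```text
bar [ 0.58384689 -0.1580553   0.092     ] [ 0.54269886 -0.14401767  0.092     ] [ 0.56327288 -0.15103649  0.092     ] 0.04347661513890352 161.16295892077358
ptr [ 0.48594476 -0.11703981  0.05      ] 0.0858447220860884 157.05945091727014
ydir 70.5 shift [  31.3 -585.   577.8] rot [-0.0745 -0.     -0.    ]
ydir 250.5 shift [  31.3 -585.   577.8] rot [ 3.0671 -0.      0.    ]
cur ydir 66.23220209027164 x [-0.  0. -1.] tcp [0.27201866 0.61777439 0.23129303] j [-1.264  0.477  0.022  1.555 -0.012  1.109 -0.083]
```

>>> apply_moves(commands=[[85,0,-35,35,0,0,0],[85,0,-71,70,0,0,0],[85,0,-106,105,-0.01,0,0],[85,0,-142,140,-0.015,0,0],[85,0,-177,175,-0.02,0,0],[85,0,-213,210,-0.025,0,0],[85,0,-248,245,-0.03,0,0],[85,0,-284,280,-0.035,0,0],[85,0,-319,315,-0.04,0,0],[85,0,-355,350,-0.045,0,0],[85,5,-390,385,-0.05,0,0],[85,8,-426,420,-0.055,0,0],[85,11,-461,455,-0.06,0,0],[85,15,-497,490,-0.065,0,0],[85,20,-532,525,-0.07,0,0],[85,25,-560,555,-0.0745,0,0],[85,31,-585,578,-0.0745,0,0],[85,31,-585,578,-0.0745,0,0],[85,31,-585,578,-0.0745,0,0],[85,31,-585,578,-0.0745,0,0]])

```text
clock: 2.55
tcp_pos: [0.5652, -0.1491, 0.2003]
orientation: [0.267, 1.555, -0.265]
contact_force: [-0.4, -0.3, -0.3]
grip_width: 0.0851
```

Run:
```python
from h import *
o=r.get_obs();f=grab_frame('wrist');save(f,'w1')
print(o['clock'],f['mtx'],f['T_tool_cam'])
plan((.565,-.1505),.2,70.5)
T=np.eye(4);T[:3,:3]=R.from_rotvec(o['orientation']).as_matrix();T[:3,3]=o['tcp_pos'];W=T@f['T_tool_cam'];m=f['mtx']
for p in pinpoint('bone_grip','wrist'):
    px=np.array(p['point'])*[560,420];v=px-m[:2,2];rr=np.hypot(*v);th=rr/m[0,0]
    d=W[:3,:3]@np.r_[np.sin(th)*v/rr,np.cos(th)];q=W[:3,3]+d*(.076-W[2,3])/d[2];print(p['confidence'],px,q)
```

```text
2.55 [[325.1922621    0.         277.76029583]
 [  0.         325.1922621  208.45099555]
 [  0.           0.           1.        ]] [[ 3.92485757e-04 -2.98637416e-01  9.54366565e-01 -1.41997814e-01]
 [ 9.99999793e-01 -3.68838177e-04 -5.26668237e-04  5.53491847e-04]
 [ 5.09289665e-04  9.54366574e-01  2.98637210e-01 -7.74928697e-02]
 [ 0.00000000e+00  0.00000000e+00  0.00000000e+00  1.00000000e+00]]
ydir 70.5 shift [ 0.4 -1.7  0.3] rot [ 0.0022 -0.0002 -0.001 ]
ydir 250.5 shift [ 0.4 -1.7  0.3] rot [-3.1394e+00  1.5000e-03 -3.0000e-04]
cur ydir 70.62670604490248 x [ 0.     0.001 -1.   ] tcp [ 0.56528142 -0.1488272   0.20043578] j [-0.169  0.378  0.411  1.832 -0.181  0.968  1.552]
0.63 [276.976 200.886] [ 0.5642509  -0.14892224  0.076     ]
```

View pics/w1.png

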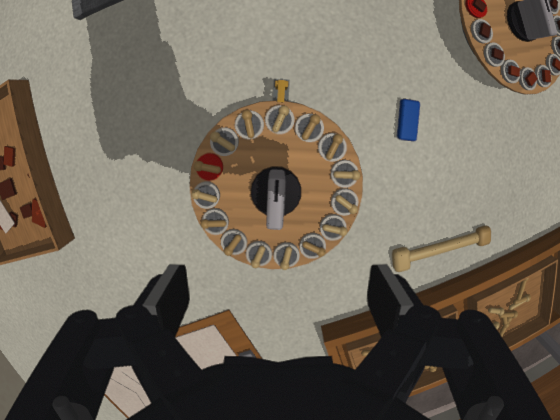

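The wrist view shows the bar at (276,200), within about 1 mm and 1° of alignment, with the pointer at (281,90). I'll descend and grip.

>>> apply_moves(commands=[[85,30,-1,0,0,0,0],[85,60,-1,0,0,0,0],[85,90,-1,0,0,0,0],[85,115,-1,0,0,0,0],[85,130,-1,0,0,0,0],[85,140,-1,0,0,0,0],[85,140,-1,0,0,0,0],[40,140,-1,0,0,0,0],[40,140,-1,0,0,0,0],[20,140,-1,0,0,0,0],[5,140,-1,0,0,0,0],[5,140,-1,0,0,0,0],[5,140,-1,0,0,0,0],[5,140,-1,0,0,0,0],[5,140,-1,0,0,0,0],[5,140,-1,0,0,0,0]], force=40)

```text
clock: 4.25
tcp_pos: [0.5654, -0.1512, 0.0608]
orientation: [0.267, 1.553, -0.266]
contact_force: [-0.5, 0.9, 5.6]
grip_width: 0.0133
```

Run:
```python
from h import *
o=r.get_obs();print(o['clock'],o['contact_force'],o['moment'],o['grip_width'])
plan((.5645,-.1495),.06,70.5)
save(grab_frame('wrist'),'w2')
```

```text
4.25 [-0.46562371  0.89797785  5.56656206] [ 0.30947012  0.05233175 -0.06627867] 0.0133473764075737
ydir 70.5 shift [ 0.8  1.3 -1.4] rot [ 0.0002  0.0007 -0.0007]
ydir 250.5 shift [ 0.8  1.3 -1.4] rot [-3.1414e+00  1.0000e-03  1.1000e-03]
cur ydir 70.51086131964978 x [ 0.001  0.    -1.   ] tcp [ 0.5654047  -0.15119791  0.06078432] j [-0.101  0.566  0.338  1.924 -0.282  0.697  1.636]
```

View pics/w2.png

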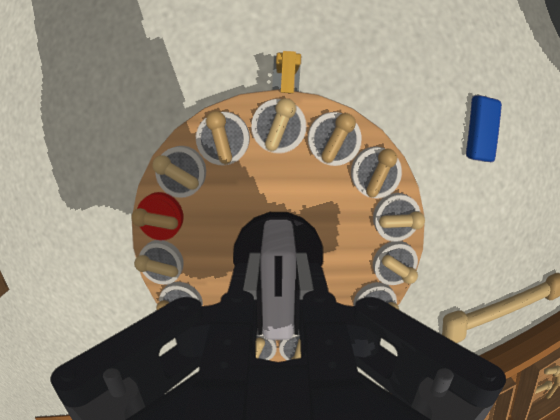

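The pads hold the bar (opening 13.3 mm), and the forces are small. I'll turn +72° about tool x, which points down, so that is clockwise from above.

>>> apply_moves(commands=[[5,0,0,0,0.07,0,0],[5,0,0,0,0.14,0,0],[5,0,0,0,0.21,0,0],[5,0,0,0,0.28,0,0],[5,0,0,0,0.35,0,0],[5,0,0,0,0.42,0,0],[5,0,0,0,0.42,0,0]])

```text
clock: 5.0
tcp_pos: [0.565, -0.1518, 0.0608]
orientation: [0.596, 1.487, -0.596]
contact_force: [-2.8, 1.1, 6.5]
grip_width: 0.0132
```

Run:
```python
from h import *
o=r.get_obs();print(o['clock'],o['contact_force'],o['moment'],o['grip_width'])
plan((.5645,-.1495),.06,70.5)
save(grab_frame('wrist'),'w3')
```

```text
5.0 [-2.75549464  1.07952447  6.53714987] [ 0.1728007   0.30631321 -0.07986809] 0.013241480863789111
ydir 70.5 shift [ 0.8  1.3 -2. ] rot [-4.222e-01  5.000e-04  1.000e-04]
ydir 250.5 shift [ 0.8  1.3 -2. ] rot [ 2.7194e+00  1.0000e-04 -6.0000e-04]
cur ydir 46.31212317771568 x [ 0. -0. -1.] tcp [ 0.56504614 -0.15180637  0.06077496] j [-0.183  0.586  0.451  1.93  -0.378  0.709  1.302]
```

View pics/w3.png

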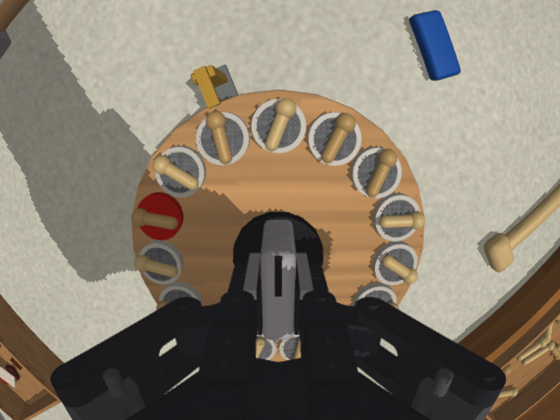

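After one click the disc has followed the gripper. The pointer at (207,85) now stands one cup nearer the red one at (158,216). I'll do two more clicks.

>>> apply_moves(commands=[[5,0,0,0,0.07,0,0],[5,0,0,0,0.14,0,0],[5,0,0,0,0.21,0,0],[5,0,0,0,0.28,0,0],[5,0,0,0,0.35,0,0],[5,0,0,0,0.42,0,0],[5,0,0,0,0.49,0,0],[5,0,0,0,0.56,0,0],[5,0,0,0,0.63,0,0],[5,0,0,0,0.7,0,0],[5,0,0,0,0.77,0,0],[5,0,0,0,0.82,0,0],[5,0,0,0,0.838,0,0],[5,0,0,0,0.838,0,0],[5,0,0,0,0.838,0,0]])

```text
clock: 6.55
tcp_pos: [0.5639, -0.1523, 0.0608]
orientation: [1.23, 1.197, -1.231]
contact_force: [-5.0, 1.4, 10.6]
grip_width: 0.0136
```

Run:
```python
from h import *
o=r.get_obs();print(o['clock'],o['contact_force'],o['moment'],o['grip_width'])
plan((.5645,-.1495),.06,70.5)
save(grab_frame('wrist'),'w4')
```

```text
6.55 [-5.03755053  1.42503919 10.55666573] [ 0.01969776  0.86581272 -0.10749362] 0.01360008374690296
ydir 70.5 shift [ 0.8  0.6 -2.8] rot [-1.2591e+00 -8.0000e-04  1.2000e-03]
ydir 250.5 shift [ 0.8  0.6 -2.8] rot [1.8825e+00 1.3000e-03 9.0000e-04]
cur ydir -1.6385105586225275 x [-0.001 -0.    -1.   ] tcp [ 0.56385382 -0.15233212  0.06079406] j [-0.335  0.645  0.671  1.94  -0.576  0.757  0.643]
```

View pics/w4.png

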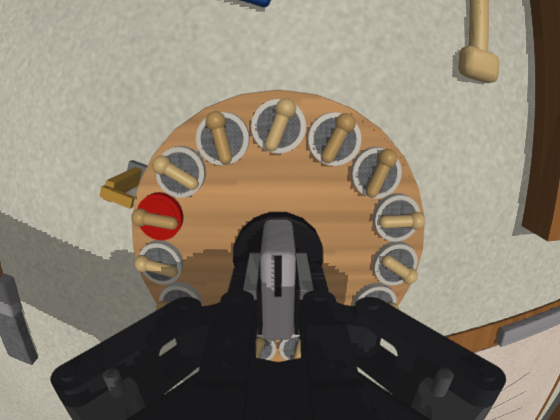

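The red cup at (158,216) is now beside the pointer at (122,188). I'll open the gripper and lift.

>>> apply_moves(commands=[[30,0,0,0,0,0,0],[60,0,0,0,0,0,0],[85,0,0,0,0,0,0],[85,0,0,0,0,0,0],[85,0,0,0,0,0,0],[85,0,0,0,0,0,0],[85,-20,0,0,0,0,0],[85,-45,0,0,0,0,0],[85,-80,0,0,0,0,0],[85,-110,0,0,0,0,0],[85,-140,0,0,0,0,0],[85,-150,0,0,0,0,0],[85,-150,0,0,0,0,0],[85,-150,0,0,0,0,0],[85,-150,0,0,0,0,0]])

```text
clock: 8.1
tcp_pos: [0.564, -0.151, 0.2087]
orientation: [1.228, 1.198, -1.231]
contact_force: [0.3, 0.2, -0.3]
grip_width: 0.0854
```

Run:
```python
from h import *
o=r.get_obs();print(o['clock'],o['contact_force'],o['tcp_pos'],o['grip_width'])
save(grab_frame('wrist'),'w5');f=grab_frame('scene');save(f,'s5')
```

```text
8.1 [ 0.27989565  0.16484937 -0.26386734] [ 0.56402503 -0.15104489  0.20872052] 0.08544145149327671
```

View pics/w5.png

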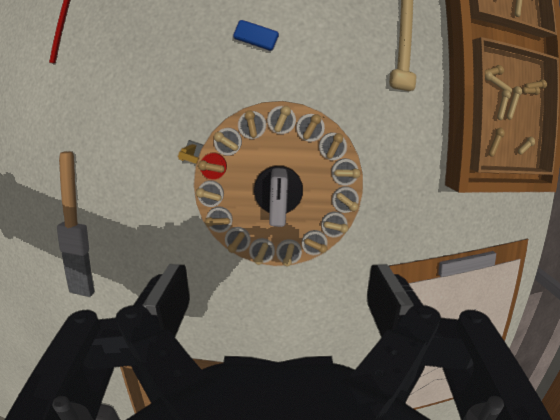

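View pics/s5.png

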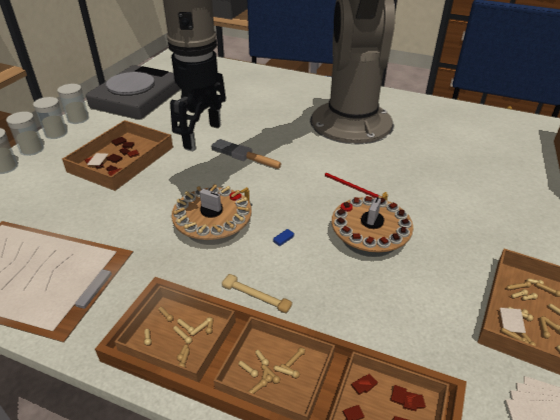

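The wrist view shows the red cup (213,166) at the pointer (190,155), with the bar still aligned to the tool after the 72° turn. In the scene view the sherd carousel is unchanged. The gripper is clear, so I'm handing in.

```bash
python3 -c "
from h import *
print(r.hand_in(), r.get_obs()['clock'])"
```

```text
the job is handed in; nothing more can be done
the job is handed in; nothing more can be done
```

I gripped the bone carousel's knob, turned it three clicks (72°) clockwise, let go, lifted clear and handed the job in at about 8 s.

- **Bone carousel:** the last wrist picture, taken after release, shows the red cup at the brass pointer. The knob bar is still in line with the tool, which turned 1.259 rad, so it settled on the third stop.
- **Sherd carousel:** it looks unchanged in the scene picture, and the arm never came near it.
- **Robot:** the gripper is open and clear, about 0.21 m above the table, with contact force near zero. The highest force I read was about 12 N while holding the knob.

No checks failed. The position estimates for the knob axis disagreed by 1–2 mm at first, which did not affect the grip. One rough pixel estimate of the pointer's direction was a few degrees off the bar's direction, so I aligned the grip to the bar.

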